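# Hold a dial gauge through a guide eye on the marked spot

## Robot

A 7-joint arm with a two-finger parallel gripper is mounted at the origin on the work surface. World frame = base frame: x ahead of the robot, y to its left, z up, the work surface at z = 0. Lengths are in m, angles in degrees, forces in N, time in s.
With the tool pointing down it reaches from about 0.425 to 0.875 m from the base axis. Payload 4.7 kg.
Tool frame: the origin (TCP) lies between the finger pads; the fingertips stand env.finger_overhang ahead of it and the grasp point (between the pads) lies 5 mm behind it (env.finger_overhang is the distance from the TCP to the fingertips, in m); z points along the fingers, y is the line along which they close (so a half turn about z gives the same grasp; the last joint's range is limited). The gripper opens to 87 mm and grips with 3 to 60 N. Pads are 19 mm wide; open, the fingers measure 117 mm over their backs; the gripper's body (75 mm by 190 mm) begins 51 mm behind the grasp point.
Start: joints at [76.209, 18.392, -4.016, 83.108, 1.295, 78.541, -3.26], TCP at [0.164, -0.629, 0.237] pointing down, gripper open.
Joint ranges: [-163.93, 163.93], [-17.29, 119.83], [-79.2, 71.16], [3.27, 140.29], [-89.18, 269.18], [5.43, 117.66], [-154.24, 154.24]. Speed limits (degrees/s): [147.25, 147.25, 180, 180, 180, 180, 180].

## Interface

Orientations are given as [roll, pitch, yaw] about the fixed x, y, z axes, in that order (R = Rz(yaw) Ry(pitch) Rx(roll)).
In Python, from cell import telemetry, eyes, env, models gives the robot as it stands. The module is installed in compiled form; this text tells all that it offers.
- The arm moves only by the tool drive_tool, never from a script. Its arguments are lists of equal length, an entry for each row: "angular": the turn, a rotation vector about the tool's x, y, z in rad, a list of three; "delta_pos": the shift along the tool's x, y, z in cm, a list of three; "gripper": the finger opening in cm, from 0 to 8.7. A call has 1 to 20 rows; each row shifts and turns the commanded pose from where the row before left it, along the tool's axes as they then stand; what a row does not reach is not made up. A row lasts 1/10 s, in which the tool goes at most 50 mm and 8.59 degrees, less where a joint would pass 70% of its speed; a pose out of reach is approached as far as the arm can. A call with a gripper value outside its range is refused whole. The fingers move at their own pace and stop on an object; "squeeze" is the grip in N (left out, the last holds). Time passes only in rows, so rows that do not move let the fingers close. It gives the time, the measured TCP pose, the force, the opening and the grip force at its end, in the units of the state.
- telemetry.get_obs(): the state, without advancing time (a new reading comes with each control period).
- eyes.read_camera(name): name is "scene" or "side" or "wrist"; returns a dict with "pixels" (384x512x3 uint8, red, green, blue), "mtx" (3x3 intrinsics, pixels), "D" ([k1, k2, p1, p2, k3] as OpenCV has them; the pictures are not rectified), "origin" and "orientation" of the camera in the world. Camera axes: x right, y down, z forward; pixel columns grow to the right and rows downward; lengths in m; the calibration is good to about 2 mm. A picture is of the moment at which its call begins. There is no depth.
- env.sign_off(): hands the job in; it is judged then, once.
Trained networks look in a picture, given as the dict that the camera call returned (one of the last four; its "shot" number tells which), for a name from the list of things; names that differ only in an ending like _2 or _b are one class to them, and where a whole thing is asked for, a point or a joint stands for the part that bears it (a point fixed in the world has none). Each returns a list of dicts, best first, with "p" (0 to 1); they miss things now and then, are a little off and sometimes report something else, mostly with a low value. They report only what shows in the picture. A call takes as long as a camera call. They do not tell look-alikes from the thing itself.
- models.search_frame(picture, target): "centre" ([column, row] in pixels, amid what is visible of it).
- models.cut_out(picture, target): "pixels" (384x512 bool, what is visible of it) and "centre" ([column, row] in pixels, amid what is visible of it).
The state is a dict: "time_s": time; "qpos": joint angles; "joint_velocities": joint speeds; "effort": joint torques, N m; "tool_pos": TCP position; "tool_rot": TCP orientation; "force": force on the tool from outside, world axes, zero at the start; "wrist_torque": the same for the moment, N m; "grip_width": finger opening in m; "grasp_force": force on a finger pad.
Only numpy, scipy, OpenCV 4.12 (cv2) and the standard library are available. Lean on these libraries where they do the work, as an engineer would, in place of code of your own. Each camera call takes 0.05 s, during which the arm holds its last target. There are 200 camera calls.

## Task

Take the dial gauge out of its rack, lower its stem through the guide eye on the vice and touch the scribed mark on the brass workpiece below with the gauge's spring spindle. Gently press the spindle in about half way without bottoming it, and finish holding the gauge there, upright and still in the gripper: do not let go of it. Leave the screwdriver, jar and rotary tool where they are.

Things in the scene. Friction and masses are not known exactly. Their poses are not given: they have to be found in the camera images.
- gauge: Loose dial gauge, 0.16 kg, upright in the rack. Origin: centre of its case, a steel disc on edge, 56 mm in diameter, 22 mm thick, white dial on one face. x: the disc's axis, out of the dial (grip the two flat faces); z: up along the stem. Below the case: a 16 mm collar, 26 to 34 mm below the origin, resting on the rack; then an 8 mm stem with tapered foot, down to 73 mm below.
- spindle (a joint): How far the gauge's spring spindle is pressed up into the stem, in m: 0 fully out, 0.010 bottomed. It takes 1.2 N to start and 4.2 N at the bottom (0.3 N more per mm).
- tip (a point): The lower end of the gauge's spindle, a pin 4.4 mm in diameter below the stem, on its axis. It is 95 mm below the gauge's origin when the spindle is out, and moves up with it.
- eye (a point): Centre of the guide eye: a level steel ring, 24 mm outside, with a vertical 14 mm hole, 10 mm high (5 mm above and below this point). Its arm leads to a post on one vice jaw; the arm's and post's tops are at most 6 mm above this point and nothing on the vice is higher.
- spot (a point): The mark: a scribed cross with a dark dot in its middle, on the level top of the brass workpiece's round boss (34 mm in diameter), 70 mm above the table, straight below the eye, 35 mm under the eye's centre.
- flange: The brass workpiece clamped between the vice jaws, fixed to the vice. Its origin is on the table straight below the mark, z up; its own x axis runs from the jaw with the post towards the vice's screw. The vice is about 270 mm long with its screw along x and 130 mm wide, bolted down.
- rack: The fixed plywood rack: a level board 80 mm (x) by 180 mm (y) whose top is 85 mm above the table, 12 mm thick, with three 11 mm through holes along y; the gauge is in the middle one. Origin on the table under the middle hole.
- screwdriver: A bystander screwdriver, lying on the table between the vice and the rack; leave it.
- can: A bystander amber glass jar, 60 mm in diameter, 85 mm high, on the table to the left; leave it. Origin under its base.
- rotary: A bystander red and black rotary tool on its base, 220 mm long, 90 mm wide, 81 mm high, on the table to the right; leave it. Origin under its base.
Not all that is in view belongs to the job. There is more than one size of the gauge; the job needs the middle-sized.

How it is judged (in metres and radians):
On the way, in this order (a step that is already met when the one before it is completed fails the run):
1. the gauge is lifted clear out of the rack, in the gripper (height (world z) of tip above 0.1 m and contact force between the fingers and gauge above 1 N), for 0.1 s.
2. the gauge's spindle has gone down through the eye (z of tip in the frame of eye below -0.012 m and horizontal distance between tip and eye below 0.009 m), for 0.1 s.
At the end, for the whole second after the job is handed in: Through the last second the gripper holds the gauge, its stem through the eye, upright within about 5.5 degrees and still (under 20 mm/s); its tip is within 6 mm of the mark, with the spindle pressed in 2 to 8 mm of its 10 mm and 0.8 to 6 N on the workpiece (horizontal distance between tip and spot below 0.006 m and value of joint spindle between 0.002 and 0.008 m and contact force between gauge and flange between 0.8 and 6 N and angle between gauge's own z axis and vertical below 0.1 rad and horizontal distance between gauge and eye below 0.015 m and height (world z) of gauge above 0.15 m and contact force between the fingers and gauge above 1 N and linear speed of gauge below 0.02 m/s); the arm keeps its last pose, push and grip.
It fails at once if the gauge is rammed on the workpiece (over 15 N) (contact force between gauge and flange above 15 N).
It fails at once if a bystander is moved by more than 20 mm (distance of any of screwdriver, can, rotary from where it was at the start of the episode above 0.02 m).
It also fails if it takes over 48 s, if anything falls off the work surface, if the arm or the gripper's body presses on something with over 40 N, if the wrist force passes 120 N, or if a joint passes its speed limit or range.

## Working session

There is one attempt and no reset: what is moved stays moved. The work goes in short steps, Python scripts to look and compute and a tool call to move; the robot and the scene stay as the last step left them, time stands still between calls to the robot, and variables do not carry over. Pictures are saved under pics/ and viewed, at most 10 in all, crops included, and the job is handed in when it is done.

Besides the shell and the picture viewer there is one more tool, called after "Call:" as a command line: name --argument value ..., lists and objects as JSON in quotes. drive_tool: Moves the arm, as the interface text tells. Its arguments: {"type":"object","properties":{"angular":{"type":"array","items":{"type":"array","items":{"type":"number"}}},"delta_pos":{"type":"array","items":{"type":"array","items":{"type":"number"}}},"gripper":{"type":"array","items":{"type":"number"}},"squeeze":{"type":"number"}},"required":["angular","delta_pos","gripper"]}

```bash
mkdir -p pics; cat > h.py <<'E'
import numpy as np, cv2
from cell import telemetry, eyes, env, models
from scipy.spatial.transform import Rotation as R
def rot(o):
    o=np.array(o,float)
    if o.shape==(3,3): return o
    if o.size==4: return R.from_quat(o).as_matrix()
    return R.from_euler('xyz',o,degrees=True).as_matrix()
def ray(p,uv):
    n=cv2.undistortPoints(np.array([[uv]],float),np.array(p['mtx']),np.array(p['D']))[0,0]
    return np.array(p['origin']),rot(p['orientation'])@np.array([n[0],n[1],1])
def atz(p,uv,z):
    o,d=ray(p,uv); return o+d*(z-o[2])/d[2]
def tri(l):
    A=0;b=0
    for p,uv in l:
        o,d=ray(p,uv); d=d/np.linalg.norm(d); P=np.eye(3)-np.outer(d,d); A=A+P;b=b+P@o
    return np.linalg.solve(A,b)
def proj(p,X):
    Rm=rot(p['orientation']); rv=cv2.Rodrigues(Rm.T)[0]; t=-Rm.T@np.array(p['origin'])
    return cv2.projectPoints(np.array(X,float).reshape(-1,1,3),rv,t,np.array(p['mtx']),np.array(p['D']))[0][:,0]
def save(p,f): cv2.imwrite(f,cv2.cvtColor(p['pixels'],cv2.COLOR_RGB2BGR))
E
python3 - <<'E'
from h import *
print(telemetry.get_obs(), env.finger_overhang)
ims=[]
for c in ["scene","side"]:
    p=eyes.read_camera(c); print(c,p['origin'],p['orientation'],np.array(p['mtx']).tolist(),p['D'])
    ims.append(p)
    for t in ["gauge","rack","flange","screwdriver","can","rotary"]:
        print(t,[(np.round(d['centre']).tolist(),round(d['p'],2)) for d in models.search_frame(p,t)[:4]])
save(ims[0],'pics/scene.png');save(ims[1],'pics/side.png')
E
```

```text
{'time_s': 0.0, 'qpos': array([76.20936402, 18.43892232, -4.01662383, 83.1744176 ,  1.29578078,
       78.54016111, -3.25980127]), 'joint_velocities': array([-0.05811557, -0.031243  ,  0.0929433 ,  0.00909404,  0.0121842 ,
       -0.04242054, -0.02259946]), 'effort': array([ 1.04120318e-03, -4.91292572e+01, -4.03748788e-01, -3.12524307e+01,
       -6.40340103e-02,  4.37241001e-02,  1.74054326e-04]), 'tool_pos': array([ 0.16365666, -0.6285226 ,  0.23546744]), 'tool_rot': array([-1.79891789e+02,  6.12212508e-03,  1.46017718e+01]), 'force': array([-0.78494538, -0.14869648, -0.06795474]), 'wrist_torque': array([-0.01201858,  0.03103339,  0.05947324]), 'grasp_force': 0.0, 'grip_width': 0.0872210728726243} 0.014
scene [1.31927102 0.16878065 1.15906087] [-142.84882801   -0.65651515  104.98650845] [[391.2897551871491, 0.0, 252.21661504259308], [0.0, 391.2897551871491, 191.87098340102312], [0.0, 0.0, 1.0]] [0.02639638 0.         0.         0.         0.        ]
gauge [([332.0, 255.0], 0.66), ([327.0, 193.0], 0.59), ([326.0, 201.0], 0.51)]
rack [([322.0, 216.0], 0.76)]
flange [([328.0, 202.0], 0.46)]
screwdriver [([267.0, 188.0], 0.45)]
can [([386.0, 245.0], 0.91)]
rotary [([122.0, 187.0], 0.59)]
side [0.01973959 0.47308086 0.82029543] [-134.87243889    0.28316887 -133.6934803 ] [[354.3572160190505, 0.0, 257.8517246832253], [0.0, 354.3572160190505, 191.298507430871], [0.0, 0.0, 1.0]] [-0.10541801  0.          0.          0.          0.        ]
gauge [([224.0, 292.0], 0.63), ([157.0, 240.0], 0.56), ([187.0, 235.0], 0.55)]
rack [([186.0, 251.0], 0.89)]
flange [([287.0, 184.0], 0.64)]
screwdriver [([278.0, 238.0], 0.57)]
can [([106.0, 290.0], 0.84), ([338.0, 141.0], 0.2)]
rotary [([340.0, 138.0], 0.72), ([108.0, 288.0], 0.17)]
```

View pics/scene.png

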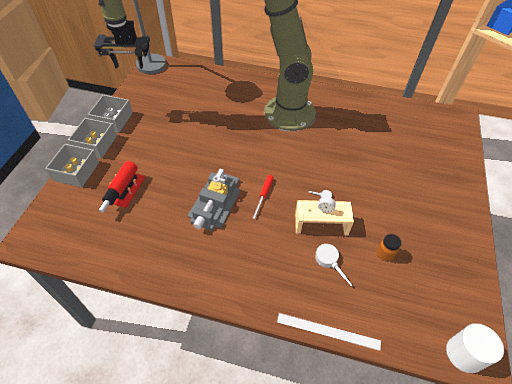

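View pics/side.png

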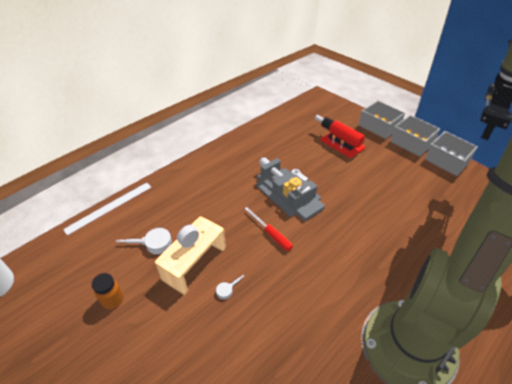

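Candidates for the gauge:
- Large one lying on the table: scene (328,257), side (157,241).
- One upright in the rack: scene (326,203), side (187,235).
- Small one lying behind the rack: scene (318,194), side (225,291).

The middle-sized, upright one in the rack is mine. The vice is at scene (217,195), side (290,187). Next I'll check close crops.

```bash
python3 - <<'E'
from h import *
a=eyes.read_camera("scene");b=eyes.read_camera("side")
def crop(p,x,y,w,h,s): return cv2.resize(p['pixels'][y:y+h,x:x+w],None,fx=s,fy=s,interpolation=cv2.INTER_CUBIC)
A=np.hstack([crop(a,285,175,80,60,5),crop(a,180,160,80,60,5)])
B=np.hstack([crop(b,150,205,80,90,5)[:300*2][:450][:,:400],crop(b,250,150,80,90,5)[:450]])
B=B[:300]
im=np.vstack([A,B]); cv2.imwrite('pics/crop.png',im[:,:,::-1])
for p in (a,b):
  for t in("gauge","flange","rack"):
    for d in models.cut_out(p,t)[:3]:
        ys,xs=np.nonzero(d['pixels']); print(t,np.round(d['centre'],1),round(d['p'],2),xs.min(),xs.max(),ys.min(),ys.max(),len(xs))
E
```

```text
gauge [330.6 256. ] 0.9 316 351 243 285 544
gauge [327.2 203.8] 0.58 318 335 197 211 222
gauge [326.2 190.1] 0.46 320 331 190 196 70
flange [219.7 189.8] 0.49 209 227 182 193 160
rack [323.5 217.4] 0.74 296 353 200 234 1257
rack [386.7 247. ] 0.68 377 400 234 261 487
gauge [187.5 236.8] 0.91 178 198 227 246 300
gauge [222.4 290.7] 0.65 217 236 280 298 233
gauge [156.6 238.3] 0.63 127 170 228 253 618
flange [286.8 183.6] 0.49 283 300 178 195 194
rack [184.8 251.5] 0.6 156 224 217 293 2060
```

View pics/crop.png

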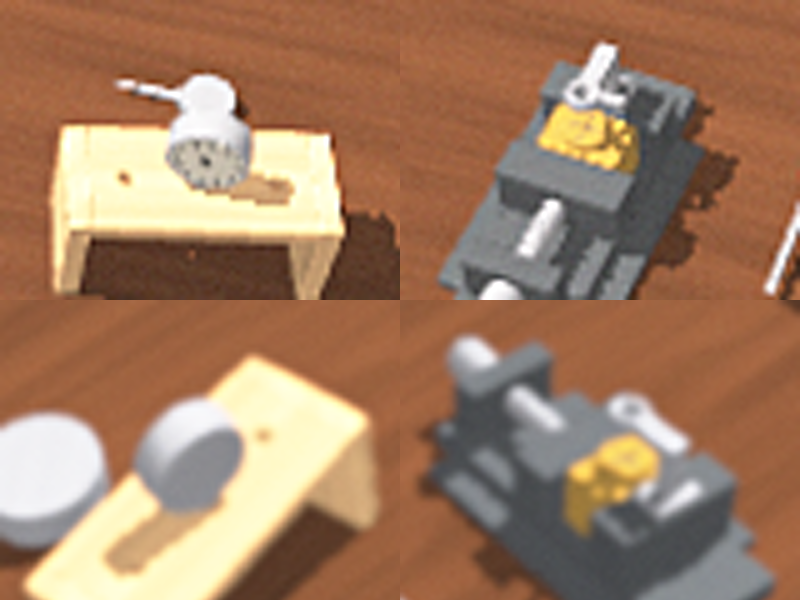

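The crops confirm the upright gauge in the rack, with its dial towards the scene camera. The case centre is at scene (326.5,205), side (187.5,236.5). The eye is at scene (216,179), side (296.4,172). The boss is beneath the eye.

```bash
python3 - <<'E'
from h import *
a=eyes.read_camera("scene");b=eyes.read_camera("side")
print('gauge',tri([(a,(326.5,205)),(b,(187.5,236.5))]), atz(a,(326.5,205),.119),atz(b,(187.5,236.5),.119))
print('eye',tri([(a,(216,179)),(b,(296.4,172))]), atz(a,(216,179),.105),atz(b,(296.4,172),.105))
# rack top corners: scene crop
sc=[(285+x/5,175+y/5) for x,y in[(62,128),(330,133),(343,235),(70,232)]]
P=[atz(a,u,.085)[:2] for u in sc];print('rack',np.round(P,3),np.mean(P,0))
e=P[1]-P[0];f=P[2]-P[3];print(np.degrees(np.arctan2(e[1],e[0])),np.degrees(np.arctan2(f[1],f[0])))
w=eyes.read_camera("wrist");o=telemetry.get_obs()
T=rot(o['tool_rot']);print('cam in tool',T.T@(np.array(w['origin'])-o['tool_pos']),(T.T@rot(w['orientation'])).round(3).tolist(),w['mtx'],w['D'])
E
```

```text
gauge [0.54002723 0.22453447 0.11582205] [0.54211433 0.22362546 0.119     ] [0.53779987 0.22643909 0.119     ]
eye [ 0.52194404 -0.16278769  0.10292356] [ 0.52408097 -0.16134354  0.105     ] [ 0.52051223 -0.16197202  0.105     ]
rack [[0.525 0.127]
 [0.481 0.303]
 [0.561 0.321]
 [0.606 0.149]] [0.5429898  0.22499202]
104.15644256232613 104.71394171155156
cam in tool [ 0.07094565  0.00050565 -0.14924877] [[-0.0, -0.966, -0.26], [1.0, 0.0, -0.001], [0.001, -0.26, 0.966]] [[322.65646844   0.         254.72102615]
 [  0.         322.65646844 191.98681325]
 [  0.           0.           1.        ]] [-0.00619576  0.          0.          0.          0.        ]
```

Call:
drive_tool --angular '[[0, 0, -0.0677], [0, 0, -0.0677], [0, 0, -0.0677], [0, 0, -0.0677], [0, 0, -0.0677], [0, 0, -0.0677], [0, 0, -0.0677], [0, 0, -0.0677], [0, 0, -0.0677], [0, 0, -0.0677], [0, 0, -0.0677], [0, 0, -0.0677], [0, 0, -0.0677], [0, 0, -0.0677], [0, 0, -0.0677], [0, 0, 0], [0, 0, 0]]' --delta_pos '[[4.4, -0.68, -0.43], [4.35, -0.68, -0.43], [4.3, -0.68, -0.43], [4.25, -0.68, -0.43], [4.2, -0.68, -0.43], [4.15, -0.68, -0.43], [4.1, -0.68, -0.43], [4.05, -0.68, -0.43], [4.0, -0.68, -0.43], [3.95, -0.68, -0.43], [3.9, -0.68, -0.43], [3.85, -0.68, -0.43], [3.8, -0.68, -0.43], [3.75, -0.68, -0.43], [3.7, -0.68, -0.43], [0, 0, 0], [0, 0, 0]]' --gripper '[8.7, 8.7, 8.7, 8.7, 8.7, 8.7, 8.7, 8.7, 8.7, 8.7, 8.7, 8.7, 8.7, 8.7, 8.7, 8.7, 8.7]'

```text
time_s: 2.95
tool_pos: [0.5393, -0.1748, 0.3015]
tool_rot: [180.0, 0.1, 72.9]
force: [-0.4, -0.6, 0.6]
grip_width: 0.0869
grasp_force: 0.0
```

```bash
python3 - <<'E'
from h import *
w=eyes.read_camera("wrist");o=telemetry.get_obs();print(o['tool_pos'],o['tool_rot'],o['qpos'],w['origin'],w['orientation'])
save(w,'pics/w1.png'); np.savez('w1.npz',**{k:w[k] for k in w})
print(proj(w,[[.522,-.162,.105],[.522,-.162,.07]]))
E
```

```text
[ 0.53875554 -0.17646587  0.30108674] [1.79987986e+02 6.84663215e-02 7.27302061e+01] [ 42.81070132   8.81660996 -30.72008124  88.59626634   4.58668994
  83.82226342  -5.37508177] [ 0.5599668  -0.10714729  0.45060593] [ 1.64876854e+02 -5.95832607e-02 -1.71168659e+01]
[[235.83486166 165.48541913]
 [237.4663334  160.14557774]]
```

View pics/w1.png

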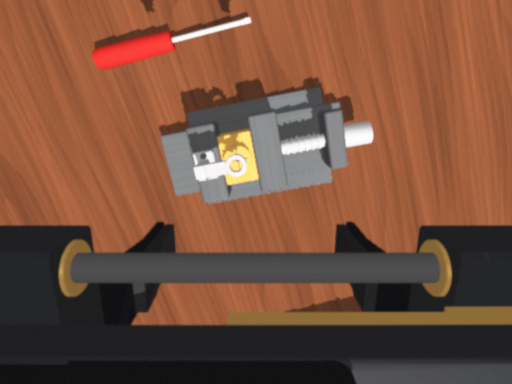

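The wrist view shows the guide eye's ring at (235.5,165), with the boss beneath it. That agrees with the triangulated (0.522,-0.162). Next: over to the gauge.

Call:
drive_tool --angular '[[0, 0, -0.061], [0, 0, -0.061], [0, 0, -0.061], [0, 0, -0.061], [0, 0, -0.061], [0, 0, -0.061], [0, 0, -0.061], [0, 0, -0.061], [0, 0, -0.061], [0, 0, 0], [0, 0, 0], [0, 0, 0]]' --delta_pos '[[4.5, -0.1, 0], [4.5, -0.1, 0], [4.5, -0.1, 0], [4.5, -0.1, 0], [4.5, -0.1, 0], [4.5, -0.1, 0], [4.5, -0.1, 0], [4.5, -0.1, 0], [4.5, -0.1, 0], [0, 0, 0], [0, 0, 0], [0, 0, 0]]' --gripper '[8.7, 8.7, 8.7, 8.7, 8.7, 8.7, 8.7, 8.7, 8.7, 8.7, 8.7, 8.7]'

```text
time_s: 4.2
tool_pos: [0.554, 0.2213, 0.3004]
tool_rot: [-180.0, 0.1, 104.0]
force: [-0.3, -0.6, -0.3]
grip_width: 0.0869
grasp_force: 0.0
```

```bash
python3 - <<'E'
from h import *
w=eyes.read_camera("wrist");o=telemetry.get_obs();print(o['tool_pos'],o['tool_rot'],o['qpos'])
np.savez('w2.npz',**{k:w[k] for k in w})
print(proj(w,[[.541,.225,.119],[.541,.225,.147]]))
for d in models.cut_out(w,'gauge')[:4]:
    ys,xs=np.nonzero(d['pixels']); print(d['centre'],d['p'],len(xs),cv2.minAreaRect(np.c_[xs,ys].astype(np.float32)))
cv2.imwrite('pics/w2.png',cv2.resize(w['pixels'][70:250,120:400],None,fx=2.8,fy=2.8,interpolation=cv2.INTER_CUBIC)[:,:,::-1])
# eye ring
z=np.load('w1.npz');w1={k:z[k] for k in z}
c=w1['pixels'][150:182,215:257].astype(int); m=(c.min(2)>170)
for r in m: print(''.join('#' if v else '.' for v in r))
E
```

```text
[0.55396942 0.22127094 0.30054945] [-1.79964457e+02  7.25909004e-02  1.03953945e+02] [ 14.74470065  15.83523435 -47.86255287  84.0392376   11.77150452
  85.34358639 -19.04011923]
[[243.6757029  168.41279787]
 [242.70717529 174.00535102]]
[153.1, 133.0] 0.81 881 ((156.2840118408203, 146.81201171875), (57.6905632019043, 31.394397735595703), 79.69515228271484)
[345.0, 147.4] 0.77 3130 ((372.04461669921875, 141.75160217285156), (56.320396423339844, 123.81458282470703), 73.61045837402344)
[240.6, 167.1] 0.71 1212 ((241.7058868408203, 168.67648315429688), (24.01102638244629, 53.35783767700195), 14.03624439239502)
[234.8, 145.2] 0.22 9612 ((242.5, 159.0), (156.0, 73.0), 90.0)
..........................................
..........................................
..........................................
..........................................
..........................................
.................#########................
...............############...............
.............###############..............
............#################.............
............##################.....
[... 253 characters left out ...]
##..........
###############............#####..........
###############............#####..........
################..........######..........
################..........######..........
#################........#######..........
###################....########...........
##############################............
##############################............
############..###############.............
#######.........###########...............
#####.............#######.................
####......................................
###.......................................
..........................................
..........................................
..........................................
```

View pics/w2.png

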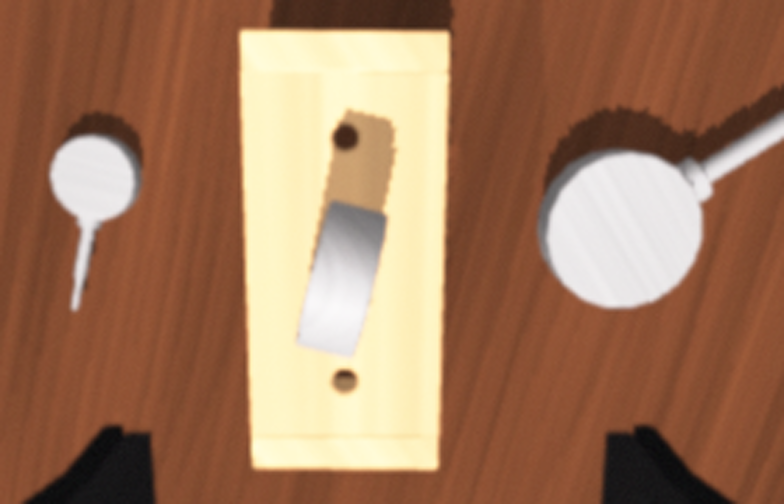

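The wrist view shows the gauge case edge-on, centred at about (242,169) and turned 14° from the tool. The small and large look-alikes lie to either side, clear of the fingers.

```bash
python3 - <<'E'
from h import *
z=np.load('w2.npz');w={k:z[k] for k in z}
o=telemetry.get_obs();T=rot(o['tool_rot'])
f=lambda x,y:(120+x/2.8,70+y/2.8)
h=[atz(w,f(345,137),.085),atz(w,f(345,380),.083)];print('hole mid',np.mean(h,0))
for u in [(242.4,169.9),(241.7,168.7)]:
    for zz in(.119,.125,.13): print(atz(w,u,zz))
g=np.array([.5405,.2245,.119]);print('tool move cm',100*T.T@(g-o['tool_pos']),o['tool_pos'])
q=[atz(w,f(x,y),zz)[:2] for x,y,zz in[(335,203,.13),(386,216,.13),(352,355,.13),(298,345,.13)]]
for i,j in((0,3),(1,2)): d=q[i]-q[j];print(np.linalg.norm(d),np.degrees(np.arctan2(d[1],d[0])))
z=np.load('w1.npz');w={k:z[k] for k in z};print('eye',atz(w,(236.2,165.5),.110),atz(w,(235.9,165.3),.105))
E
```

```text
hole mid [0.53973878 0.22301025 0.084     ]
[0.54007616 0.22314731 0.119     ]
[0.54001449 0.22436248 0.125     ]
[0.5399631  0.22537513 0.13      ]
[0.5390743  0.22420796 0.119     ]
[0.53903081 0.22540389 0.125     ]
[0.53899458 0.22640049 0.13      ]
tool move cm [ 0.6334923  -1.21650598 18.16242893] [0.55387716 0.22148551 0.30062452]
0.05374582138282196 88.6386281002989
0.05255985763546548 90.34116995666943
eye [ 0.52291767 -0.16133652  0.11      ] [ 0.52213055 -0.16182683  0.105     ]
```

Call:
drive_tool --angular '[[0, 0, 0.1255], [0, 0, 0.1255], [0, 0, 0], [0, 0, 0], [0, 0, 0], [0, 0, 0], [0, 0, 0], [0, 0, 0], [0, 0, 0], [0, 0, 0]]' --delta_pos '[[0.58, -1.32, 0], [0, 0, 0], [0, 0, 3.5], [0, 0, 3.5], [0, 0, 3.5], [0, 0, 3.5], [0, 0, 2.5], [0, 0, 1.85], [0, 0, 0], [0, 0, 0]]' --gripper '[8.7, 8.7, 8.7, 8.7, 8.7, 8.7, 8.7, 8.7, 8.7, 8.7]'

```text
time_s: 5.3
tool_pos: [0.5391, 0.2256, 0.1179]
tool_rot: [180.0, 0.0, 89.7]
force: [-0.8, 0.2, -0.3]
grip_width: 0.0872
grasp_force: 0.0
```

```bash
python3 - <<'E'
from h import *
o=telemetry.get_obs();print(o['tool_pos'],o['tool_rot'],o['force'])
E
```

```text
[0.53911333 0.22557812 0.11785527] [1.79998076e+02 1.15302070e-02 8.97400370e+01] [-0.76441698  0.24333555 -0.29596955]
```

Call:
drive_tool --angular '[[0, 0, 0], [0, 0, 0], [0, 0, 0], [0, 0, 0], [0, 0, 0], [0, 0, 0], [0, 0, 0], [0, 0, 0], [0, 0, 0], [0, 0, 0], [0, 0, 0], [0, 0, 0]]' --delta_pos '[[-0.15, 0, 0], [0, 0, 0], [0, 0, 0], [0, 0, 0], [0, 0, 0], [0, 0, 0], [0, 0, 0], [0, 0, 0], [0, 0, 0], [0, 0, 0], [0, 0, 0], [0, 0, 0]]' --gripper '[8, 6, 4, 3, 2, 1.5, 1.5, 1.5, 1.5, 1.5, 1.5, 1.5]' --squeeze 25

```text
time_s: 6.5
tool_pos: [0.5385, 0.2252, 0.1175]
tool_rot: [180.0, -0.0, 89.9]
force: [1.3, 0.6, -0.2]
grip_width: 0.0216
grasp_force: 25.0
```

Call:
drive_tool --angular '[[0, 0, 0], [0, 0, 0], [0, 0, 0], [0, 0, 0], [0, 0, 0], [0, 0, 0], [0, 0, 0], [0, 0, 0], [0, 0, 0], [0, 0, 0], [0, 0, 0]]' --delta_pos '[[0, 0, -0.5], [0, 0, -1], [0, 0, -1.5], [0, 0, -2], [0, 0, -2.5], [0, 0, -2.5], [0, 0, -2.5], [0, 0, -2.5], [0, 0, -2], [0, 0, 0], [0, 0, 0]]' --gripper '[1.5, 1.5, 1.5, 1.5, 1.5, 1.5, 1.5, 1.5, 1.5, 1.5, 1.5]'

```text
time_s: 7.6
tool_pos: [0.5383, 0.2252, 0.2879]
tool_rot: [180.0, 0.0, 89.9]
force: [-0.2, -0.2, -2.9]
grip_width: 0.0216
grasp_force: 25.0
```

```bash
python3 - <<'E'
from h import *
o=telemetry.get_obs();print(o['tool_pos'],o['tool_rot'],o['qpos'],o['force'],o['grasp_force'])
out=[]
for c in("scene","side"):
    p=eyes.read_camera(c);np.savez('l_%s.npz'%c,**{k:p[k] for k in p})
    u=proj(p,[o['tool_pos']+[0,0,-.03]])[0];x,y=int(u[0])-40,int(u[1])-45;print(c,x,y)
    out.append(cv2.resize(p['pixels'][y:y+90,x:x+80],None,fx=5,fy=5,interpolation=cv2.INTER_CUBIC))
cv2.imwrite('pics/lift.png',np.hstack(out)[:,:,::-1])
E
```

```text
[0.53830278 0.22524251 0.28790803] [1.79960260e+02 8.30620882e-03 8.98667329e+01] [ 13.99185154  13.77300896 -46.51647916  87.17763975  10.04412167
  83.32093191 -32.99773389] [-0.23792593 -0.18293145 -2.88268894] 24.999631934333593
scene 294 132
side 138 152
```

View pics/lift.png

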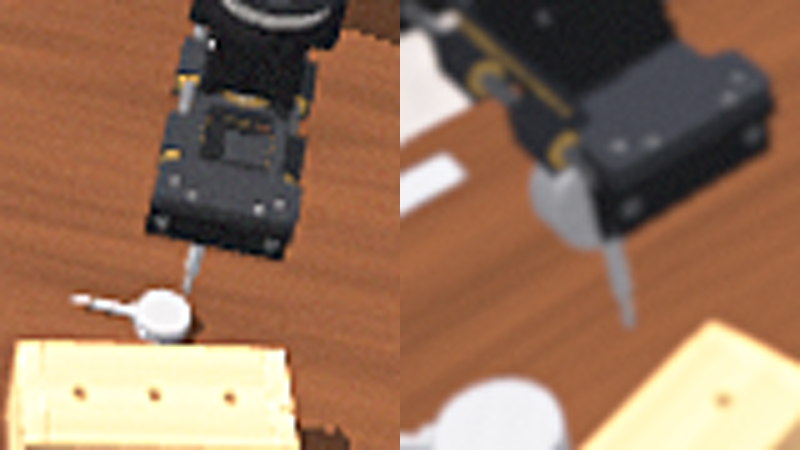

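Held and clear of the rack. The tip shows at scene (331.4,190), side (184.4,217.4).

```bash
python3 - <<'E'
from h import *
L=[]
for c,u in(("scene",(331.4,190)),("side",(184.4,217.4))):
    z=np.load('l_%s.npz'%c);p={k:z[k] for k in z};L.append((p,u))
    print(c,proj(p,[[.5385,.2245,.194],[.5385,.2235,.22]]).round(1).tolist(), p['origin'])
print(tri(L))
E
```

```text
scene [[330.9, 190.2], [332.0, 185.0]] [1.31927102 0.16878065 1.15906087]
side [[183.3, 216.2], [181.9, 208.6]] [0.01973959 0.47308086 0.82029543]
[0.53529861 0.22508677 0.19218429]
```

Call:
drive_tool --angular '[[0, 0, 0], [0, 0, 0], [0, 0, 0], [0, 0, 0], [0, 0, 0], [0, 0, 0], [0, 0, 0], [0, 0, 0], [0, 0, 0], [0, 0, 0], [0, 0, 0], [0, 0, 0], [0, 0, 0], [0, 0, 0], [0, 0, 0], [0, 0, 0]]' --delta_pos '[[-1.5, 0, 0], [-3, -0.2, 0], [-3.5, -0.2, 0], [-3.5, -0.2, 0], [-3.5, -0.2, 0], [-3.5, -0.2, 0], [-3.5, -0.2, 0], [-3.5, -0.2, 0], [-3.5, -0.2, 0], [-3.5, -0.2, 0], [-3, 0, 0], [-2, 0, 0], [-1, 0, 0], [0, 0, 0], [0, 0, 0], [0, 0, 0]]' --gripper '[1.5, 1.5, 1.5, 1.5, 1.5, 1.5, 1.5, 1.5, 1.5, 1.5, 1.5, 1.5, 1.5, 1.5, 1.5, 1.5]'

```text
time_s: 9.3
tool_pos: [0.5197, -0.1578, 0.2875]
tool_rot: [-180.0, -0.0, 90.0]
force: [-0.4, -0.1, -1.3]
grip_width: 0.0219
grasp_force: 25.0
```

Call:
drive_tool --angular '[[0, 0, 0], [0, 0, 0], [0, 0, 0], [0, 0, 0], [0, 0, 0], [0, 0, 0]]' --delta_pos '[[-0.35, 0.25, 1.5], [0, 0, 2], [0, 0, 2], [0, 0, 1], [0, 0, 0], [0, 0, 0]]' --gripper '[1.5, 1.5, 1.5, 1.5, 1.5, 1.5]'

```text
time_s: 9.9
tool_pos: [0.5223, -0.1631, 0.2228]
tool_rot: [180.0, 0.0, 89.9]
force: [0.5, 0.5, -1.8]
grip_width: 0.022
grasp_force: 25.0
```

```bash
python3 - <<'E'
from h import *
o=telemetry.get_obs();print(o['tool_pos'],o['tool_rot'],o['force'])
out=[]
for c in("scene","side","wrist"):
    p=eyes.read_camera(c);np.savez('e_%s.npz'%c,**{k:p[k] for k in p})
    t=o['tool_pos']+[0,0,-.094]
    print(c,proj(p,[t,[.522,-.162,.11]]).round(1).tolist())
    if c=='wrist': x,y,w,h,s=150,100,200,150,2
    else:
        u=proj(p,[[.522,-.162,.12]])[0];x,y,w,h,s=int(u[0])-25,int(u[1])-30,50,50,8
    print(x,y)
    out.append(cv2.resize(p['pixels'][y:y+h,x:x+w],(400,400 if s==8 else 200*3//2),interpolation=cv2.INTER_CUBIC))
im=np.zeros((600,800,3),np.uint8);im[:300,:400]=cv2.resize(out[0],(400,400))[50:350];im[:300,400:]=out[1][50:350];im[300:,:400]=out[2]
cv2.imwrite('pics/eye.png',im[:,:,::-1])
E
```

```text
[ 0.52230161 -0.16312081  0.22280471] [1.79977965e+02 7.94212305e-03 8.98860735e+01] [ 0.4719555   0.53788288 -1.76488186]
scene [[215.2, 174.1], [215.9, 177.6]]
190 145
side [[296.8, 165.6], [296.2, 170.5]]
271 138
wrist [[254.0, 197.6], [253.6, 190.1]]
150 100
```

View pics/eye.png

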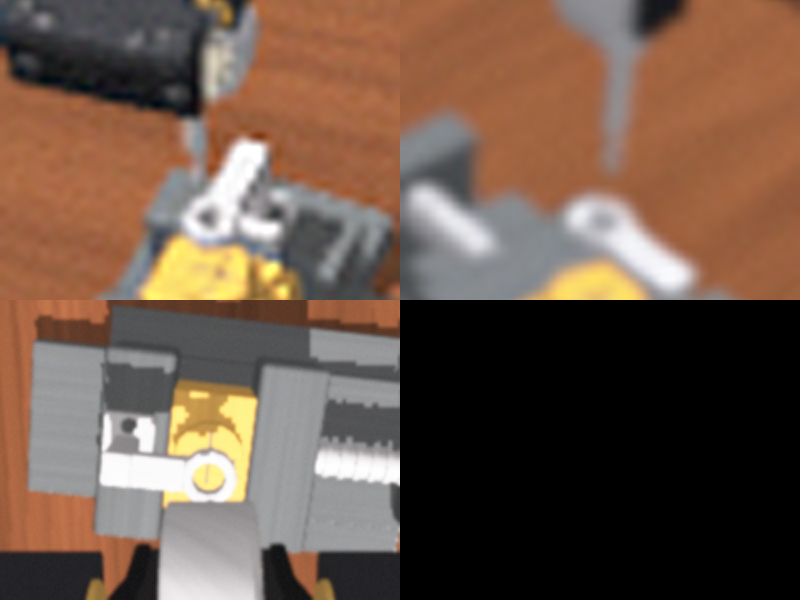

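The tip shows at scene (215.0,174.0), side (297.5,166.1). The eye's top shows at scene (216.25,178.4), side (296.6,171.5), wrist (255,187.5).

```bash
python3 - <<'E'
from h import *
L={}
for c in("scene","side","wrist"):
    z=np.load('e_%s.npz'%c);L[c]={k:z[k] for k in z}
t={"scene":(215,174),"side":(297.5,166.1)};e={"scene":(216.25,178.4),"side":(296.6,171.5),"wrist":(255,187.5)}
print('tri tip',tri([(L[c],t[c]) for c in t]),'eye',tri([(L[c],e[c]) for c in t]),tri([(L[c],e[c]) for c in e]))
for c in e:
    print(c,'eye',atz(L[c],e[c],.110), 'tip',atz(L[c],t[c],.1288) if c in t else '')
p=L['wrist']['pixels'][170:205,230:280].astype(int)
for r in p.min(2)>150: print(''.join('#' if v else '.' for v in r))
E
```

```text
tri tip [ 0.52058639 -0.16465214  0.12691941] eye [ 0.52109319 -0.16215434  0.10569909] [ 0.52192288 -0.16162687  0.10592696]
scene eye [ 0.52509066 -0.1597796   0.11      ] tip [ 0.52204723 -0.164037    0.1288    ]
side eye [ 0.51810493 -0.15965605  0.11      ] tip [ 0.51922835 -0.16293246  0.1288    ]
wrist eye [ 0.52314424 -0.15971564  0.11      ] tip 
##...............................................#
##...............................................#
##...............................................#
##..............................................##
##..............................................##
#.......................#####...................##
..................#############.................##
................#################...............##
######.........###################..............##
############.######################.............##
####################################............##
#####################################..........###
######################################.........###
######################......##########.........###
####################........
[... 342 characters left out ...]
#####.............#########......####
##################.............########.......####
###################...........#########.......####
###################..........##########.......####
#####################.......##########.......#####
...###################################.......#####
............#########################........#####
.............########################........#####
..............#####################..........#####
...............###################............####
.................#######...#####...............###
................................................##
................................................##
................................................##
```

Call:
drive_tool --angular '[[0, 0, 0], [0, 0, 0], [0, 0, 0], [0, 0, 0], [0, 0, 0], [0, 0, 0], [0, 0, 0], [0, 0, 0]]' --delta_pos '[[0.3, 0.07, 0], [0, 0, 0], [0, 0, 0.5], [0, 0, 0.5], [0, 0, 0.5], [0, 0, 0.5], [0, 0, 0.3], [0, 0, 0]]' --gripper '[1.5, 1.5, 1.5, 1.5, 1.5, 1.5, 1.5, 1.5]'

```text
time_s: 10.85
tool_pos: [0.5223, -0.1603, 0.1988]
tool_rot: [-179.9, -0.0, 89.9]
force: [0.4, 0.7, -1.8]
grip_width: 0.0219
grasp_force: 25.0
```

```bash
python3 - <<'E'
from h import *
o=telemetry.get_obs();print(o['tool_pos'],o['tool_rot'],o['force'],o['wrist_torque'])
out=[]
for c in("scene","side"):
    p=eyes.read_camera(c)
    t=o['tool_pos']+[0,0,-.094]
    u=proj(p,[[.522,-.162,.12]])[0];x,y=int(u[0])-25,int(u[1])-25
    print(c,x,y,proj(p,[t,[.5225,-.161,.11]]).round(1).tolist())
    out.append(cv2.resize(p['pixels'][y:y+50,x:x+50],(400,400),interpolation=cv2.INTER_CUBIC))
cv2.imwrite('pics/eye2.png',np.hstack(out)[:,:,::-1])
E
```

```text
[ 0.52233038 -0.16027419  0.19882369] [-1.79936589e+02 -2.06557534e-02  8.98554828e+01] [ 0.42070607  0.66440911 -1.7952334 ] [-0.03427916 -0.13183327  0.04964273]
scene 190 150 [[216.5, 178.7], [216.1, 177.8]]
side 271 143 [[295.6, 172.0], [295.8, 170.6]]
```

View pics/eye2.png

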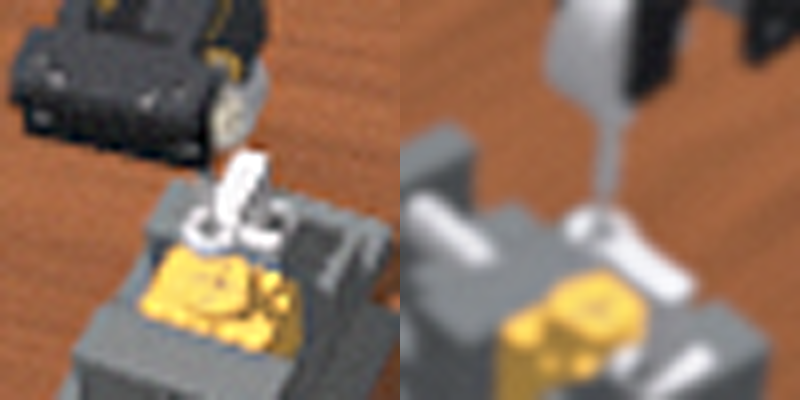

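The pin is entering the hole in both views, centred on the ring at scene (216,178), side (296.5,172). The force is unchanged.

Call:
drive_tool --angular '[[0, 0, 0], [0, 0, 0], [0, 0, 0], [0, 0, 0], [0, 0, 0], [0, 0, 0], [0, 0, 0]]' --delta_pos '[[0, 0, 0.4], [0, 0, 0.4], [0, 0, 0.4], [0, 0, 0.4], [0, 0, 0.4], [0, 0, 0.3], [0, 0, 0]]' --gripper '[1.5, 1.5, 1.5, 1.5, 1.5, 1.5, 1.5]'

```text
time_s: 11.65
tool_pos: [0.5224, -0.1603, 0.1759]
tool_rot: [-179.9, -0.0, 89.9]
force: [0.5, -0.5, -2.6]
grip_width: 0.022
grasp_force: 25.0
```

Call:
drive_tool --angular '[[0, 0, 0], [0, 0, 0], [0, 0, 0], [0, 0, 0], [0, 0, 0], [0, 0, 0], [0, 0, 0]]' --delta_pos '[[0, 0, 0.2], [0, 0, 0.2], [0, 0, 0.2], [0, 0, 0.2], [0, 0, 0.2], [0, 0, 0], [0, 0, 0]]' --gripper '[1.5, 1.5, 1.5, 1.5, 1.5, 1.5, 1.5]'

```text
time_s: 12.35
tool_pos: [0.5227, -0.1603, 0.1665]
tool_rot: [-180.0, 0.0, 89.9]
force: [0.1, 0.9, -2.2]
grip_width: 0.0218
grasp_force: 25.0
```

```bash
python3 - <<'E'
from h import *
F=[]
for i in range(6):
    eyes.read_camera("wrist");o=telemetry.get_obs();F.append(o['force'])
print(np.mean(F,0),o['tool_pos'])
E
```

```text
[ 0.08136986  0.13619709 -2.09380576] [ 0.52277166 -0.16036165  0.16662783]
```

Call:
drive_tool --angular '[[0, 0, 0], [0, 0, 0], [0, 0, 0], [0, 0, 0], [0, 0, 0], [0, 0, 0], [0, 0, 0]]' --delta_pos '[[0, 0, 0.1], [0, 0, 0.1], [0, 0, 0.1], [0, 0, 0.1], [0, 0, 0.1], [0, 0, 0], [0, 0, 0]]' --gripper '[1.5, 1.5, 1.5, 1.5, 1.5, 1.5, 1.5]'

```text
time_s: 13.35
tool_pos: [0.5228, -0.1603, 0.1617]
tool_rot: [180.0, 0.0, 89.9]
force: [-1.7, -0.4, -1.3]
grip_width: 0.0218
grasp_force: 25.0
```

```bash
python3 - <<'E'
from h import *
F=[]
for i in range(6):
    eyes.read_camera("wrist");o=telemetry.get_obs();F.append(o['force'])
print(np.mean(F,0),o['tool_pos'])
E
```

```text
[-0.11843302 -0.01997171 -0.17519742] [ 0.52275061 -0.16032373  0.16158413]
```

Contact gave a rise of about 1.9 N, so the spindle is roughly 2.4 mm in. Half way needs 2.6 mm more.

Call:
drive_tool --angular '[[0, 0, 0], [0, 0, 0], [0, 0, 0], [0, 0, 0], [0, 0, 0], [0, 0, 0]]' --delta_pos '[[0, 0, 0.1], [0, 0, 0.1], [0, 0, 0.06], [0, 0, 0], [0, 0, 0], [0, 0, 0]]' --gripper '[1.5, 1.5, 1.5, 1.5, 1.5, 1.5]'

```text
time_s: 14.25
tool_pos: [0.5228, -0.1603, 0.159]
tool_rot: [180.0, 0.0, 89.9]
force: [1.1, 0.7, 0.3]
grip_width: 0.0215
grasp_force: 25.0
```

```bash
python3 - <<'E'
from h import *
F=[]
for i in range(8):
    p=eyes.read_camera("scene" if i%2 else "side");o=telemetry.get_obs();F.append(o['force'])
    if i>5:
        u=proj(p,[[.522,-.162,.13]])[0];x,y=int(u[0])-25,int(u[1])-25;c=cv2.resize(p['pixels'][y:y+50,x:x+50],(400,400),interpolation=cv2.INTER_CUBIC)
        im=c if i==6 else np.hstack([im,c])
cv2.imwrite('pics/fin.png',im[:,:,::-1])
print(np.mean(F,0),o['tool_pos'],o['tool_rot'],o['grasp_force'])
E
```

```text
[-0.41572433  0.21367142  0.35298949] [ 0.52272565 -0.16035541  0.15896149] [1.79997255e+02 7.35547979e-03 8.98564060e+01] 25.000015364494175
```

View pics/fin.png

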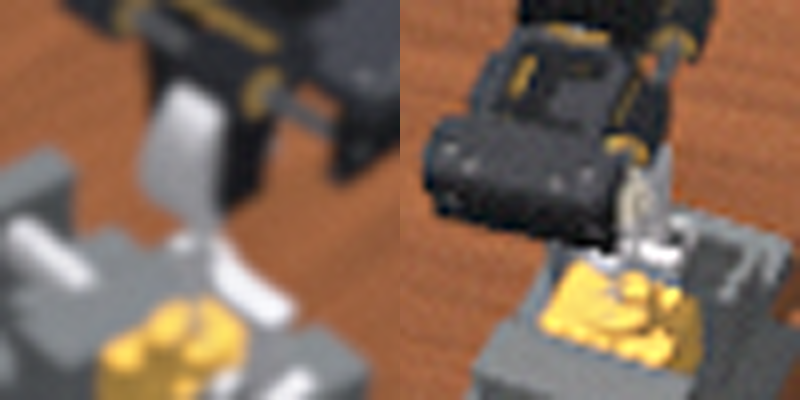

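The stem goes through the ring: side crop (200,240), scene crop (620,255). The pin rests on the boss with a rise of about 2.45 N, which puts the spindle 4–5 mm in. The case is upright. Handing in.

```bash
python3 -c "
from cell import env
print(env.sign_off())"
```

```text
the job is handed in; nothing more can be done
None
```

I handed the job in with the gauge held upright, its stem through the eye and its spindle pressed about 4–5 mm onto the boss below the eye; the mark was hidden from view at the end, and the sign-off returned no verdict.

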